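Spin-check a sample changer's carousel and brake it at the wash position

ROBOT

A 6-joint arm with a two-finger parallel gripper is mounted at the origin on the work surface. World frame = base frame: x ahead of the robot, y to its left, z up, the work surface at z = 0. Lengths are in m, angles in rad, forces in N, time in s.
With the tool pointing down it reaches from about 0.3 to 0.775 m from the base axis. Payload 14.6 kg.
Tool frame: the origin (TCP) lies on the mounting face of the last link; the fingertips stand 173 mm ahead of it and the grasp point (between the pads) lies 155 mm ahead of it; x points along the fingers, y is the direction in which the jaws open and shut, and the axes are right-handed (so a half turn about x gives the same grasp; the last joint's range is limited). The gripper opens to 85 mm and grips with 20 to 120 N. Pads are 22 mm wide; open, the fingers measure 114 mm over their backs; the gripper's body (76 mm by 85 mm) begins 54 mm behind the grasp point. The pads swing forward as they close: fully open they stand 13 mm farther back than shut.
Start: joints at [1.155, 0.3, 1.521, -0, 1.321, -0.067], TCP at [0.188, 0.517, 0.405] pointing down, gripper open.
Joint ranges: [-3.03, 3.03], [-0.79, 2.21], [0.23, 2.52], [-1.04, 4.18], [0, 3.07], [-2.55, 2.55]. Speed limits (rad/s): [2.22, 2.22, 2.57, 3.14, 3.14, 3.14].

INTERFACE

Orientations are given as a 3x3 rotation matrix whose columns are the frame's x, y, z axes.
In Python, from station import monitor, cams, job gives the robot as it stands.
- The arm moves only by the tool arm_command, never from a script. Its arguments are lists of equal length, an entry for each row: "travel": the shift along the world's x, y, z in units of 0.2 m (1.0 is 0.2 m), a list of three; "rot": the turn, a rotation vector about the world's x, y, z in units of 180 degrees (1.0 is 180 degrees), a list of three; "gripper": the closure, from -1 (fully open) to 1 (shut). In form: {"travel": [[tx, ty, tz], ...], "rot": [[ax, ay, az], ...], "gripper": [gripper, ...]}. A call has 1 to 8 rows; each row shifts and turns the commanded pose from where the row before left it; what a row does not reach is not made up. A row lasts 1/10 s, in which the tool goes at most 50 mm and 8.59 degrees, less where a joint would pass 70% of its speed; a pose out of reach is approached as far as the arm can. A call with a number of a shift or a turn outside -1 to 1 is refused whole. A call with a gripper value outside its range is refused whole. The fingers move at their own pace and stop on an object; "squeeze" is the grip in N (left out, the last holds). Time passes only in rows, so rows that do not move let the fingers close. It gives the time, the measured TCP pose, the force and the opening at its end, in the units of the state.
- monitor.get_state(): the state, without advancing time (a new reading comes with each control period).
- cams.capture(name): name is "side" or "top" or "wrist"; returns a dict with "image" (480x640x3 uint8, red, green, blue), "depth" (480x640 float32, m along the optical axis (not along the pixel's ray), 0 where there is no reading), "fovy" (degrees; the focal length in pixels is half the picture's height over the tangent of half this angle, whatever the lens; pixels are square), "cx", "cy" (the principal point, pixels), "R" (3x3) and "t" (3): a world point X has camera coordinates R X + t. Camera axes: x right, y down, z forward; pixel columns grow to the right and rows downward; lengths in m; the calibration is good to about 2 mm. A picture is of the moment at which its call begins.
- job.job_done(): hands the job in, once; it reports no verdict.
Trained networks look in a picture, given as the dict that the camera call returned (one of the last four; its "shot" number tells which), for a name from the list of things; names that differ only in an ending like _2 or _b are one class to them, and where a whole thing is asked for, a point or a joint stands for the part that bears it (a point fixed in the world has none). Each returns a list of dicts, best first, with "conf" (0 to 1); they miss things now and then, are a little off and sometimes report something else, mostly with a low value. They report only what shows in the picture. A call takes as long as a camera call.
- cams.cut_out(picture, target): "pixels" (480x640 bool, what is visible of it) and "point" ([column, row] in pixels, amid what is visible of it).
The state is a dict: "time_s": time; "joints": joint angles; "qd": joint speeds; "joint_torque": joint torques, N m; "ee_pos": TCP position; "tool_rot": TCP orientation; "ft_force": force on the tool from outside, world axes, zero at the start; "moment": the same for the moment, N m; "grip_width": finger opening in m.
Only numpy, scipy, OpenCV 4.12 (cv2) and the standard library are available. Lean on these libraries where they do the work, as an engineer would, in place of code of your own. Each camera call takes 0.05 s, during which the arm holds its last target.

TASK

Check that the sample changer's carousel runs free: flick its rim with a fingertip, in either direction, so that it spins by itself, and leave it untouched while the large wash cup passes under the needle at least once and swings on round to the far side from it. Then, as the wash cup comes round again, brake the carousel with a fingertip on its rim so that it stops with the needle over the middle of the wash cup (a last nudge of less than that cup's width is fine, stopping it elsewhere and pushing it round is not), and take the finger away so that it stays there at rest. Do not touch the cups or the needle arm, do not lift the carousel off its spindle, and leave everything else on the bench where it stands.

Things in the scene. Friction and masses are not known exactly. Their poses are not given: they have to be found in the camera images.
- carousel: The carousel: a level grey disc, 10 mm thick, 210 mm across, with ten rounded finger lugs (24 mm wide) standing 11 mm out from its edge, free to turn on a vertical spindle. This point is on the axis at the disc's upper face, 88 mm above the bench, and does not turn. From 75 mm off the axis (outside of the cups) to the edge its top is bare: the rim. Total mass 0.5 to 0.95 kg.
- turntable (a joint): Angle of the disc, rad, counted through whole turns, growing anticlockwise seen from above. At 0 and every whole turn the wash cup is under the needle; starts between 1.2 and 5.1. Very free bearing: at 1.5 rad/s it loses 0.05 to 0.1 rad/s each second, less when slower. Inertia 0.0025 to 0.005 kg m2: a light press on the rim stops it almost at once. Lugs at odd multiples of 18 degrees from the wash cup.
- sampler: The sample changer's ivory housing, 260 by 240 mm and 55 mm high, under the carousel: 23 mm of free height between it and the disc. Origin on the bench under the spindle; x from the axis to the needle, away from the robot (yaw within 0.6 rad). Fixed.
- lift_knob (a point): Top of the black knob at the middle of the carousel, 32 mm wide, 36 mm above the disc, by which the carousel would be lifted straight off its spindle; not used here.
- cups: The 17 small sample cups (white, 15 mm across, standing 12 mm above the disc, 64 mm from the axis) and the one large wash cup, all fixed in the disc and turning with it. Origin on the axis at the disc's upper face; x points at the wash cup.
- wash_cup (a point): Centre of the mouth of the wash cup: the one large open white cup, 34 mm across and 18 mm high, 58 mm from the axis, turning with the disc.
- needle_tip (a point): Tip of the fixed sampling needle, a thin steel needle that points straight down from the end of the needle arm, 58 mm from the axis and 9 mm above the mouth of the wash cup when that stands under it.
- needle_arm: The fixed needle arm: an ivory post, 26 mm thick and 168 mm high, outside the carousel at x 108, y 108 mm in the housing's frame, with a steel tube 152 mm above the bench reaching in over the cups to the needle. Same origin and axes as the housing. Not to be touched.
- vial_a: A capped glass sample vial, 24 mm across, 56 mm high, standing on the bench; origin at its foot.
- vial_b: Another such vial; origin at its foot.
- beaker: A small glass beaker, 44 mm across, 58 mm high; origin at its foot.
- dish: A white weighing dish, 64 mm across, 14 mm high; origin at its foot.
- jar: A white reagent jar, 72 mm across, 105 mm high; origin at its foot.
- amber: A brown bottle, 58 mm across, 130 mm high; origin at its foot.
- tweezers: Steel tweezers lying on the bench, 120 mm long along x, 8 mm high; origin at the middle, on the bench.

How it is judged:
On the way, in this order (a step that is already met when the one before it is completed fails the run):
1. the carousel has been flicked and spins by itself, at 0.6 rad/s or more, with no finger on it ((velocity of joint turntable above 0.6 rad/s or velocity of joint turntable below -0.6 rad/s) and contact force between the fingers and carousel below 0.05 N), for 0.3 s.
2. still running untouched, the wash cup has passed under the needle and gone on to the far side from it ((velocity of joint turntable above 0.15 rad/s or velocity of joint turntable below -0.15 rad/s) and contact force between the fingers and carousel below 0.05 N and (value of joint turntable above 9 rad or value of joint turntable below -2.7 rad)), for 0.1 s.
3. a fingertip on the carousel has stopped it with the wash cup under the needle (within 10 mm) (contact force between the fingers and carousel above 0.2 N and velocity of joint turntable between -0.1 and 0.1 rad/s and horizontal distance between wash_cup and needle_tip below 0.01 m), for 0.1 s.
At the end, for the whole second after the job is handed in: The carousel stands still (under 0.04 rad/s), seated on its spindle (within 4 mm), with the centre of the wash cup within 10 mm of the needle, seen from above, and nothing touches it (horizontal distance between wash_cup and needle_tip below 0.01 m and velocity of joint turntable between -0.04 and 0.04 rad/s and distance of carousel from where it was at the start of the episode below 0.004 m).
It fails at once if the carousel is lifted off its spindle (by more than 6 mm) (distance of carousel from where it was at the start of the episode above 0.006 m).
It fails at once if a finger touches the carousel on its first round, while the wash cup runs from the needle to the far side (contact force between the fingers and carousel above 0.2 N and (value of joint turntable between 6.9 and 8.9 rad or value of joint turntable between -2.6 and -0.6 rad)).
It fails at once if after that round, a finger holds the carousel still with the wash cup more than its own width (34 mm) from the needle (contact force between the fingers and carousel above 0.2 N and velocity of joint turntable between -0.1 and 0.1 rad/s and horizontal distance between wash_cup and needle_tip above 0.034 m and (value of joint turntable above 9 rad or value of joint turntable below -2.7 rad)).
It fails at once if the cups or the needle arm are touched (over 1 N) (contact force between any of the fingers, the arm and cups above 1 N or contact force between any of the fingers, the arm and needle_arm above 1 N).
It fails at once if something else on the bench is moved by more than 15 mm (distance of any of vial_a, vial_b, beaker, dish, jar, amber, tweezers from where it was at the start of the episode above 0.015 m).
It also fails if it takes over 54 s, if anything falls off the work surface, if the arm or the gripper's body presses on something with over 40 N, if the wrist force passes 120 N, or if a joint passes its speed limit or range.

## Working session

There is one attempt and no reset: what is moved stays moved. The work goes in short steps, Python scripts to look and compute and a tool call to move; the robot and the scene stay as the last step left them, time stands still between calls to the robot, and variables do not carry over. Pictures are saved under pics/ and viewed, and the job is handed in when it is done.

Besides the shell and the picture viewer there is one more tool, called after "Request:" by a JSON object that holds its "method" and its "body". arm_command: Moves the arm, as the interface text tells. Shifts and turns lie within -1 to 1; 1 stands for 0.2 m of shift or 180 degrees of turn. Its arguments: {"type":"object","properties":{"travel":{"type":"array"},"rot":{"type":"array"},"gripper":{"type":"array"},"squeeze":{"type":"number"}},"required":["travel","rot","gripper"]}

```bash
ls; mkdir -p pics
python3 - <<'E'
from station import monitor,cams,job
import cv2,numpy as np
s=monitor.get_state();print(s)
for n in ['side','top','wrist']:
    p=cams.capture(n);cv2.imwrite(f'pics/{n}0.png',p['image'][:,:,::-1]);print(n,p['fovy'],p['cx'],p['cy'],p['R'],p['t'])
E
```

```text
pics
{'time_s': 0.0, 'joints': array([ 1.15539276e+00,  3.00487330e-01,  1.52162176e+00, -1.76890198e-05,
        1.32070024e+00, -6.66150188e-02]), 'qd': array([-0.00113251, -0.00132785,  0.00028367,  0.00034543, -0.00085691,
       -0.00103065]), 'joint_torque': array([-1.00975380e-03, -5.43490469e+01, -3.61793268e+01, -2.04528737e-05,
        3.92941176e-03,  9.32337855e-06]), 'ee_pos': array([0.18796372, 0.51684324, 0.40409508]), 'tool_rot': array([[-4.75319131e-04,  3.41755134e-01,  9.39788914e-01],
       [-1.12011721e-03,  9.39788249e-01, -3.41755458e-01],
       [-9.99999260e-01, -1.21511664e-03, -6.38935271e-05]]), 'ft_force': array([-0.12970263,  0.49745647, -0.94307471]), 'moment': array([-0.06601194, -0.02014809,  0.02644238]), 'grip_width': 0.08521322404708448}
side 46.43501104948425 315.82785975757395 244.60536213880914 [[ 0.99789887 -0.06463789 -0.0044482 ]
 [-0.05068137 -0.73597484 -0.6751092 ]
 [ 0.04036387  0.67391615 -0.7377044 ]] [-0.56787497  0.1562615   1.03831454]
top 46.09306847047608 323.8053412600061 238.67290797965094 [[-0.02349971 -0.99962764 -0.01386868]
 [-0.98891736  0.02527766 -0.14629934]
 [ 0.14659544  0.01027699 -0.98914315]] [0.08812502 0.57391649 1.28354448]
wrist 66.64781542155212 318.34074260989485 241.055243030679 [[ 0.34236097  0.93956691 -0.00173121]
 [ 0.88949087 -0.32351957  0.32270897]
 [ 0.30264659 -0.11202285 -0.94649666]] [-0.54802105 -0.04142504  0.3824703 ]
```

View pics/top0.png

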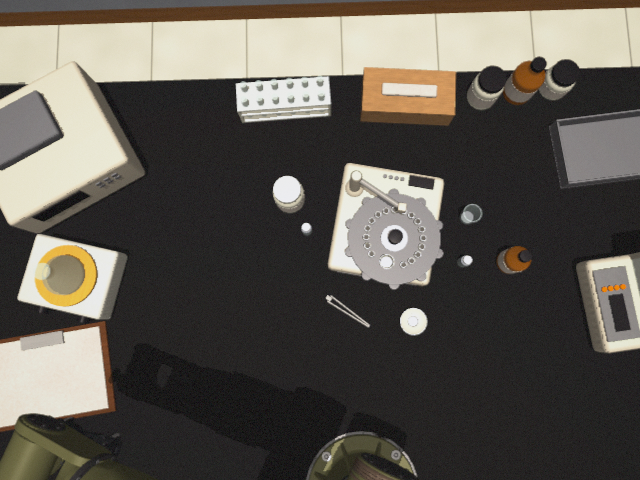

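View pics/side0.png

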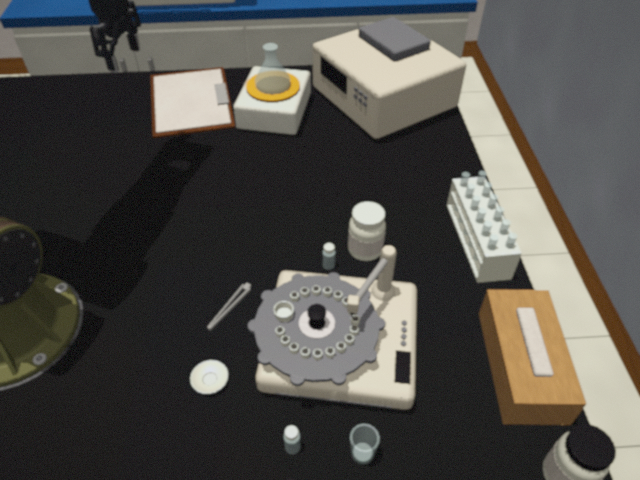

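The top view shows the disc centred near (396,237), the wash cup at (387,262), the needle end near (402,208), the post near (356,180), the dish at (413,321) and the tweezers at (347,311).

```bash
cat > h.py <<'E'
from station import monitor,cams,job
import cv2,numpy as np
def pix2z(p,u,v,z):
    f=240/np.tan(np.radians(p['fovy']/2))
    R=np.array(p['R']);t=np.array(p['t'])
    d=R.T@np.array([(u-p['cx'])/f,(v-p['cy'])/f,1.]); c=-R.T@t
    return c+d*(z-c[2])/d[2]
def proj(p,X):
    f=240/np.tan(np.radians(p['fovy']/2))
    c=np.array(p['R'])@np.array(X)+np.array(p['t'])
    return np.array([p['cx']+f*c[0]/c[2],p['cy']+f*c[1]/c[2]])
def cloud(p,m):
    f=240/np.tan(np.radians(p['fovy']/2))
    v,u=np.nonzero(m&(p['depth']>0)); d=p['depth'][v,u]
    c=np.stack([(u-p['cx'])/f*d,(v-p['cy'])/f*d,d],1)
    return (c-np.array(p['t']))@np.array(p['R'])
E
python3 - <<'E'
from h import *
H=dict(carousel=.088,lift_knob=.124,wash_cup=.106,needle_tip=.115,needle_arm=.168,vial_a=.056,beaker=.058,dish=.014,jar=.105,amber=.13,tweezers=.008)
P={n:cams.capture(n) for n in ['top','side']}
for k,z in H.items():
  for n,p in P.items():
    for r in cams.cut_out(p,k)[:3]:
        C=cloud(p,r['pixels'])
        print(k,n,round(r['conf'],2),np.round(r['point']),r['pixels'].sum(),'ray@z',np.round(pix2z(p,*r['point'],z),3),'cloud med',np.round(np.median(C,0),3) if len(C) else '', 'min',np.round(np.percentile(C,1,0),3) if len(C) else '','max',np.round(np.percentile(C,99,0),3) if len(C) else '')
# circle: disc top
p=P['top']
m=np.ones((480,640),bool);C=cloud(p,m)
s=(abs(C[:,2]-.088)<.005)&(abs(C[:,0]-.6)<.2)&(abs(C[:,1]+.15)<.2)
D=C[s];print(len(D),D.min(0),D.max(0))
(c,r)=cv2.minEnclosingCircle(D[:,:2].astype(np.float32));print(c,r)
im=cv2.resize(p['image'][140:300,320:460],None,fx=5,fy=5,interpolation=cv2.INTER_CUBIC)[:600*1];im=cv2.resize(p['image'][150:300,310:460],(600,600),interpolation=cv2.INTER_CUBIC)
cv2.imwrite('pics/topzoom.png',im[:,:,::-1])
E
```

```text
carousel top 0.84 [394. 242.] 6804 ray@z [ 0.558 -0.084  0.088] cloud med [ 0.561 -0.083  0.09 ] min [ 0.465 -0.186  0.082] max [0.665 0.018 0.125]
carousel top 0.45 [388. 226.] 11758 ray@z [ 0.595 -0.072  0.088] cloud med [ 0.596 -0.07   0.088] min [ 0.466 -0.201  0.003] max [0.744 0.055 0.166]
carousel side 0.65 [315. 328.] 10957 ray@z [ 0.562 -0.095  0.088] cloud med [ 0.561 -0.101  0.089] min [ 0.464 -0.192  0.082] max [0.666 0.014 0.124]
lift_knob top 0.79 [391. 239.] 6882 ray@z [ 0.56  -0.074  0.124] cloud med [ 0.562 -0.082  0.09 ] min [ 0.465 -0.186  0.083] max [0.666 0.018 0.125]
lift_knob side 0.74 [314. 329.] 11107 ray@z [ 0.56  -0.121  0.124] cloud med [ 0.561 -0.1    0.089] min [ 0.461 -0.192  0.056] max [0.667 0.017 0.124]
wash_cup top 0.86 [389. 252.] 594 ray@z [ 0.532 -0.07   0.106] cloud med [ 0.55  -0.068  0.101] min [ 0.502 -0.151  0.087] max [ 0.634 -0.018  0.109]
wash_cup side 0.68 [290. 315.] 1387 ray@z [ 0.522 -0.08   0.106] cloud med [ 0.546 -0.094  0.1  ] min [ 0.496 -0.156  0.089] max [ 0.63  -0.021  0.108]
needle_tip top 0.86 [361. 189.] 714 ray@z [ 0.676 -
[... 2421 characters left out ...]
 [513. 261.] 755 ray@z [ 0.504 -0.336  0.13 ] cloud med [ 0.511 -0.351  0.088] min [ 0.487 -0.383  0.007] max [ 0.541 -0.334  0.135]
amber top 0.3 [391. 241.] 6860 ray@z [ 0.555 -0.074  0.13 ] cloud med [ 0.562 -0.083  0.09 ] min [ 0.465 -0.187  0.083] max [0.666 0.018 0.125]
tweezers top 0.64 [352. 313.] 123 ray@z [0.401 0.013 0.008] cloud med [0.401 0.014 0.007] min [ 0.375 -0.021 -0.002] max [0.446 0.075 0.015]
tweezers side 0.57 [233. 303.] 411 ray@z [0.413 0.026 0.008] cloud med [0.408 0.027 0.007] min [ 0.368 -0.029 -0.001] max [0.442 0.07  0.012]
5513 [ 0.45158636 -0.34991253  0.08301344] [0.69004833 0.0264876  0.09299687]
(0.5910950899124146, -0.16858109831809998) 0.20667403936386108
```

View pics/topzoom.png

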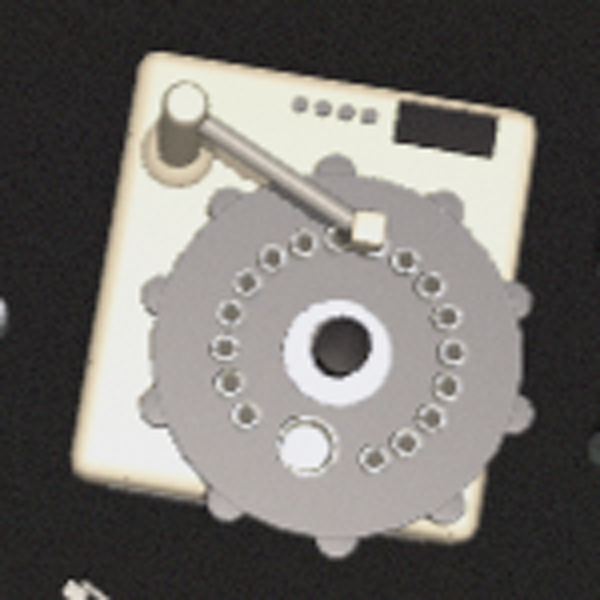

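```bash
cat > fit.py <<'E'
from h import *
from scipy.optimize import least_squares
def fit_center():
  out={}
  for n in ['top','side']:
    p=cams.capture(n)
    r=cams.cut_out(p,'carousel')[0]
    m=r['pixels'].astype(np.uint8)
    cs,_=cv2.findContours(m,cv2.RETR_EXTERNAL,cv2.CHAIN_APPROX_NONE)
    c=max(cs,key=len)[:,0,:]
    X=np.array([pix2z(p,u,v,.088)[:2] for u,v in c])
    c0=np.array([.563,-.085])
    f=lambda q:np.minimum(0.03,np.abs(np.hypot(*(X-q[:2]).T)-.105))
    s=least_squares(lambda q:np.hypot(*(X-q[:2]).T)-q[2],[*c0,.105],loss='soft_l1',f_scale=.002)
    out[n]=s.x
    print(n,s.x,len(X))
  return out
if __name__=='__main__':
  fit_center()
  p=cams.capture('top')
  for nm,(a,b),z in [('knob',(343,343),.124),('wash',(308,447),.106),('needleblock',(368,222),.155),('post',(185,100),.168),
     ('hTL',(148,55),.055),('hTR',(535,118),.055),('hBL',(75,470),.055),('hBR',(473,543),.055),('lug',(336,165),.088),('lugB',(336,547),.088)]:
     print(nm,pix2z(p,310+a/4-.4,150+b/4-.4,z)[:2].round(4))
E
python3 fit.py
```

```text
top [ 0.56498555 -0.08306472  0.10483384] 337
side [ 0.56217103 -0.08921415  0.1062756 ] 434
knob [ 0.5672 -0.0846]
wash [ 0.5121 -0.0649]
needleblock [ 0.6284 -0.0973]
post [6.955e-01 2.000e-04]
hTL [0.7535 0.0155]
hTR [ 0.7089 -0.2114]
hBL [0.5074 0.065 ]
hBR [ 0.4597 -0.1623]
lug [ 0.676  -0.0892]
lugB [ 0.4574 -0.0801]
```

View pics/wrist0.png

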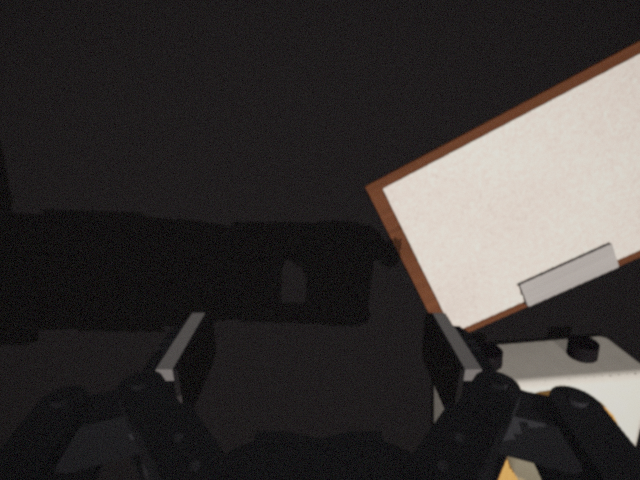

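Estimates: the axis is near (0.566, -0.085), housing yaw is about -0.20 rad, and the needle is near (0.623, -0.096). The turntable reads about 3.0 rad, inside the given range. The post position also agrees with this. I'll close the gripper and go above the near-side rim, at azimuth 160° and r = 0.1, where the tool is already aligned.

Request:
{"method": "arm_command", "body": {"travel": [[0.0888, -0.1775, 0], [0.0888, -0.1775, 0], [0.0888, -0.1775, 0], [0.0888, -0.1775, 0], [0.0888, -0.1775, 0], [0.0888, -0.1775, 0], [0.0888, -0.1775, 0], [0.0888, -0.1775, 0]], "rot": [[0, 0, 0], [0, 0, 0], [0, 0, 0], [0, 0, 0], [0, 0, 0], [0, 0, 0], [0, 0, 0], [0, 0, 0]], "gripper": [1, 1, 1, 1, 1, 1, 1, 1]}}

```text
time_s: 2.4
ee_pos: [0.3304, 0.2314, 0.4049]
tool_rot: [[0.001, 0.342, 0.94], [0.0, 0.94, -0.342], [-1.0, 0.0, 0.0]]
ft_force: [0.5, -0.7, -0.3]
grip_width: 0.0003
```

Request:
{"method": "arm_command", "body": {"travel": [[0.0888, -0.1775, 0], [0.0888, -0.1775, 0], [0.0888, -0.1775, 0], [0.0888, -0.1775, 0], [0.0888, -0.1775, 0], [0.0888, -0.1775, 0], [0.0888, -0.1775, 0], [0.0888, -0.1775, 0]], "rot": [[0, 0, 0], [0, 0, 0], [0, 0, 0], [0, 0, 0], [0, 0, 0], [0, 0, 0], [0, 0, 0], [0, 0, 0]], "gripper": [1, 1, 1, 1, 1, 1, 1, 1]}}

```text
time_s: 3.2
ee_pos: [0.4726, -0.0528, 0.4048]
tool_rot: [[0.0, 0.342, 0.94], [-0.0, 0.94, -0.342], [-1.0, 0.0, 0.0]]
ft_force: [0.4, -0.0, -0.6]
grip_width: 0.0
```

Request:
{"method": "arm_command", "body": {"travel": [[0, 0, -0.2], [0, 0, -0.2]], "rot": [[0, 0, 0], [0, 0, 0]], "gripper": [1, 1]}}

```text
time_s: 3.4
ee_pos: [0.4723, -0.0522, 0.324]
tool_rot: [[0.002, 0.344, 0.939], [-0.0, 0.939, -0.344], [-1.0, 0.0, 0.002]]
ft_force: [-0.1, -0.1, -1.1]
grip_width: 0.0001
```

Run:
```python
from h import *
s=monitor.get_state();print(s['time_s'],s['ee_pos'],s['tool_rot'],s['ft_force'],s['grip_width'])
for n in ['top','side','wrist']:
    p=cams.capture(n)
    if n=='top':
        x=cv2.resize(p['image'][150:300,310:460],(600,600),interpolation=cv2.INTER_CUBIC)
    elif n=='side':
        x=cv2.resize(p['image'][210:410,200:440],(720,600),interpolation=cv2.INTER_CUBIC)
    else: x=p['image']
    cv2.imwrite(f'pics/{n}1.png',x[:,:,::-1])
```

```text
3.4 [ 0.47229135 -0.0521724   0.3240424 ] [[ 2.11761873e-03  3.43607414e-01  9.39110995e-01]
 [-3.95394203e-04  9.39113315e-01 -3.43607371e-01]
 [-9.99997680e-01  3.56310362e-04  2.12454433e-03]] [-0.07310529 -0.13033411 -1.07924373] 7.646393507142275e-05
```

View pics/side1.png

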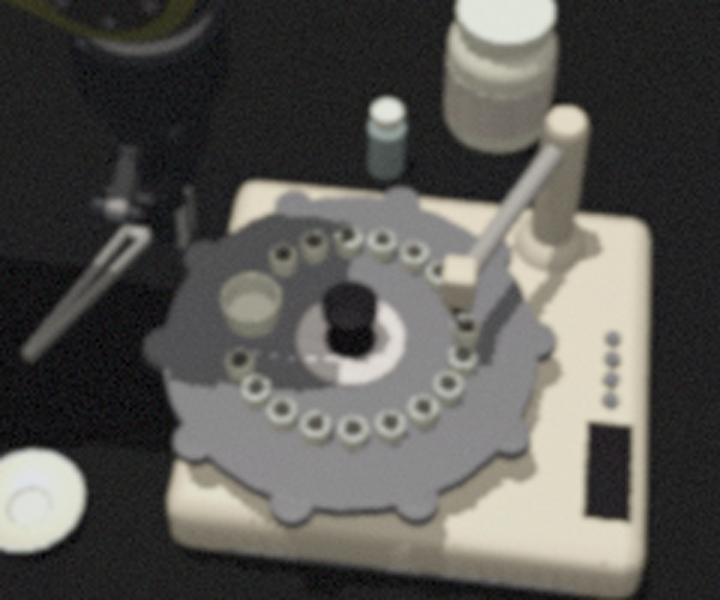

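View pics/wrist1.png

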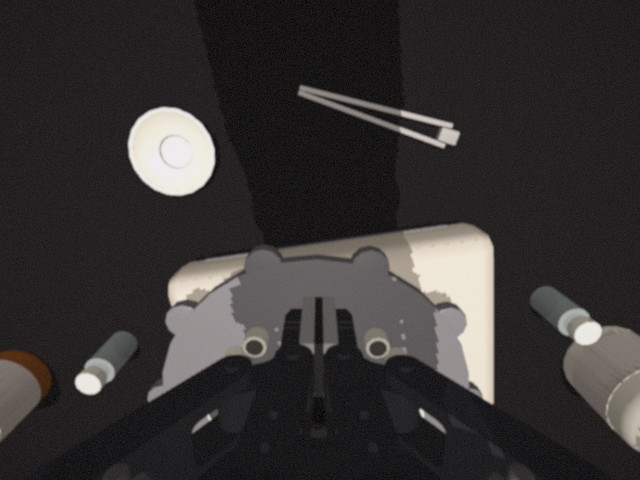

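View pics/top1.png

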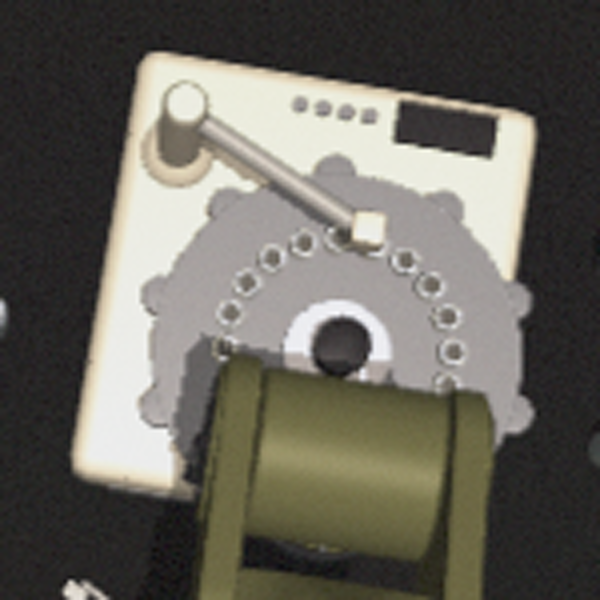

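Run:
```python
from h import *
s=monitor.get_state();P=s['ee_pos'];R=s['tool_rot']
tip=P+.173*R[:,0];print('tip',tip)
c=np.array([.566,-.085]);d=tip[:2]-c;print('r',np.hypot(*d),'az',np.degrees(np.arctan2(d[1],d[0])))
p=cams.capture('wrist')
x=p['image'].copy()
f=240/np.tan(np.radians(p['fovy']/2))
for a in np.radians(np.arange(0,360,2)):
  for r,col in [(.105,(255,0,0)),(.075,(0,255,0)),(.064,(0,0,255))]:
    u=proj(p,[c[0]+r*np.cos(a),c[1]+r*np.sin(a),.088]).astype(int)
    cv2.circle(x,tuple(map(int,u)),1,col,-1)
print('tipproj',proj(p,tip),'below',proj(p,[tip[0],tip[1],.088]))
for q in [tip]: cv2.circle(x,tuple(map(int,proj(p,q))),4,(255,255,0),1)
cv2.imwrite('pics/wr2.png',x[:,:,::-1])
p=cams.capture('side');print(proj(p,tip))
x=p['image'].copy()
for a in np.radians(np.arange(0,360,2)):
  for r,z,col in [(.105,.088,(255,0,0)),(.075,.088,(0,255,0)),(.064,.1,(0,0,255))]:
    cv2.circle(x,tuple(map(int,proj(p,[c[0]+r*np.cos(a),c[1]+r*np.sin(a),z]))),0,col,-1)
cv2.circle(x,tuple(map(int,proj(p,tip))),3,(255,255,0),1)
cv2.circle(x,tuple(map(int,proj(p,[.566+.0568,-.085-.0115,.115]))),2,(255,0,255),-1)
x=cv2.resize(x[180:420,200:440],(600,600),interpolation=cv2.INTER_CUBIC);cv2.imwrite('pics/sd2.png',x[:,:,::-1])
```

```text
tip [ 0.47132825 -0.05104912  0.15077804]
r 0.10057535567657883 az 160.27131352240437
tipproj [321.35633289 315.45553946] below [320.68438386 262.6030064 ]
[257.58536962 286.42911875]
```

View pics/wr2.png

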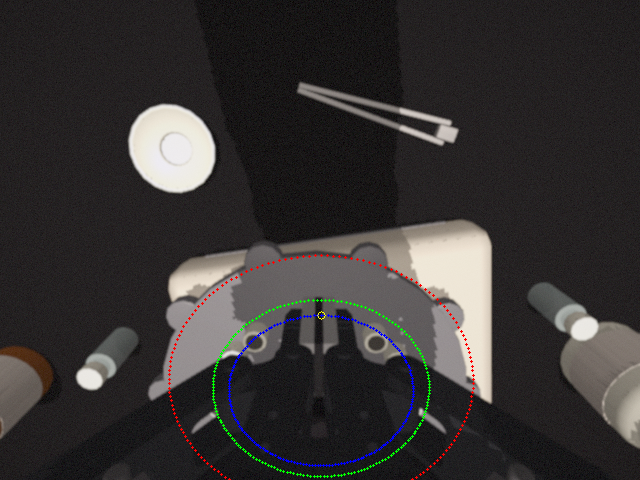

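View pics/sd2.png

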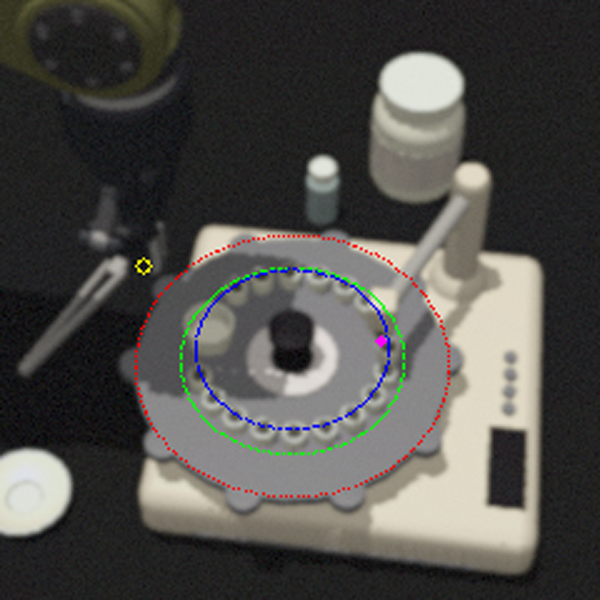

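Wrist and side overlays confirm the geometry: the fingertip lies over the rim at r ≈ 0.10, clear of the cups. I'll shift 25 mm clockwise to start the drag and descend close to the surface.

Request:
{"method": "arm_command", "body": {"travel": [[0.02, 0.06, -0.15], [0.02, 0.06, -0.1], [0, 0, -0.035], [0, 0, 0]], "rot": [[0, 0, 0], [0, 0, 0], [0, 0, 0], [0, 0, 0]], "gripper": [1, 1, 1, 1]}}

```text
time_s: 4.05
ee_pos: [0.4804, -0.0271, 0.2686]
tool_rot: [[0.001, 0.341, 0.94], [-0.0, 0.94, -0.341], [-1.0, 0.0, 0.001]]
ft_force: [0.1, -0.4, 0.3]
grip_width: 0.0002
```

Request:
{"method": "arm_command", "body": {"travel": [[0, 0, -0.01], [0, 0, 0]], "rot": [[0, 0, 0], [0, 0, 0]], "gripper": [1, 1]}}

```text
time_s: 4.25
ee_pos: [0.4803, -0.0275, 0.2668]
tool_rot: [[0.002, 0.342, 0.94], [-0.0, 0.94, -0.342], [-1.0, 0.0, 0.002]]
ft_force: [0.4, 0.1, -0.0]
grip_width: -0.0004
```

Request:
{"method": "arm_command", "body": {"travel": [[0, 0, -0.02], [0, 0, 0]], "rot": [[0, 0, 0], [0, 0, 0]], "gripper": [1, 1]}}

```text
time_s: 4.45
ee_pos: [0.4801, -0.0273, 0.2616]
tool_rot: [[-0.0, 0.342, 0.94], [-0.0, 0.94, -0.342], [-1.0, -0.0, -0.0]]
ft_force: [-0.3, -0.5, -0.1]
grip_width: -0.0
```

Request:
{"method": "arm_command", "body": {"travel": [[0, 0, -0.005], [0, 0, 0]], "rot": [[0, 0, 0], [0, 0, 0]], "gripper": [1, 1]}}

```text
time_s: 4.65
ee_pos: [0.4802, -0.0272, 0.2607]
tool_rot: [[0.0, 0.342, 0.94], [-0.0, 0.94, -0.342], [-1.0, 0.0, 0.0]]
ft_force: [0.6, 0.3, 1.8]
grip_width: 0.0003
```

Request:
{"method": "arm_command", "body": {"travel": [[0, 0, -0.005], [0, 0, 0]], "rot": [[0, 0, 0], [0, 0, 0]], "gripper": [1, 1]}}

```text
time_s: 4.85
ee_pos: [0.4802, -0.0271, 0.2598]
tool_rot: [[0.0, 0.342, 0.94], [-0.0, 0.94, -0.342], [-1.0, 0.0, 0.0]]
ft_force: [-0.5, -0.0, 4.9]
grip_width: 0.0001
```

Request:
{"method": "arm_command", "body": {"travel": [[-0.013, -0.037, 0], [-0.024, -0.066, 0], [-0.027, -0.075, 0], [-0.027, -0.075, 0.1], [-0.013, -0.037, 0.1], [0, 0, 0]], "rot": [[0, 0, 0], [0, 0, 0], [0, 0, 0], [0, 0, 0], [0, 0, 0], [0, 0, 0]], "gripper": [1, 1, 1, 1, 1, 1]}}

```text
time_s: 5.45
ee_pos: [0.4591, -0.0868, 0.3016]
tool_rot: [[0.003, 0.343, 0.939], [-0.001, 0.939, -0.343], [-1.0, 0.0, 0.004]]
ft_force: [0.9, 0.6, -0.4]
grip_width: 0.0
```

```bash
cat > look.py <<'E'
from h import *
import sys
C=np.array([.565,-.086])
def wash(p,tag=None):
    # unwrap cup-height plane: brightness of mouth ring at r~.058
    N=720; a=np.arange(N)*2*np.pi/N
    g=cv2.cvtColor(p['image'],cv2.COLOR_RGB2GRAY).astype(np.float32)
    out=[]
    rs=np.linspace(.03,.116,80)
    mx=np.zeros((80,N),np.float32);my=mx.copy()
    for i,r in enumerate(rs):
        for j,t in enumerate(a):
            u=proj(p,[C[0]+r*np.cos(t),C[1]+r*np.sin(t),.106]);mx[i,j],my[i,j]=u
    return cv2.remap(g,mx,my,cv2.INTER_LINEAR)
if __name__=='__main__':
    tag=sys.argv[1]
    for k,n in enumerate(sys.argv[2:]):
        p=cams.capture(n);t=monitor.get_state()['time_s']
        r=cams.cut_out(p,'wash_cup')
        im=p['image']
        x=im[150:300,310:460] if n=='top' else im[210:410,200:440]
        x=cv2.resize(x,None,fx=4 if n=='top' else 3,fy=4 if n=='top' else 3,interpolation=cv2.INTER_CUBIC)
        print(n,t,[(round(q['conf'],2),np.round(q['point'])) for q in r[:2]])
        cv2.imwrite(f'pics/{tag}_{k}{n}.png',x[:,:,::-1])
    s=monitor.get_state();print(s['time_s'],s['ee_pos'],s['ft_force'])
E
python3 look.py f side side side
```

```text
side 5.5 [(0.35, array([328., 257.]))]
side 5.6 [(0.65, array([300., 333.]))]
side 5.7 [(0.94, array([304., 337.]))]
5.75 [ 0.45920544 -0.08498348  0.29885597] [ 0.80453317 -0.10885509 -0.87317242]
```

```bash
python3 -c "
import cv2,numpy as np
a=[cv2.imread(f'pics/f_{k}side.png') for k in range(3)]
print(a[0].shape)
x=np.hstack([cv2.resize(i,(400,333)) for i in (a[0],a[2])]);cv2.imwrite('pics/f.png',x)"
```

```text
(600, 720, 3)
```

View pics/f.png

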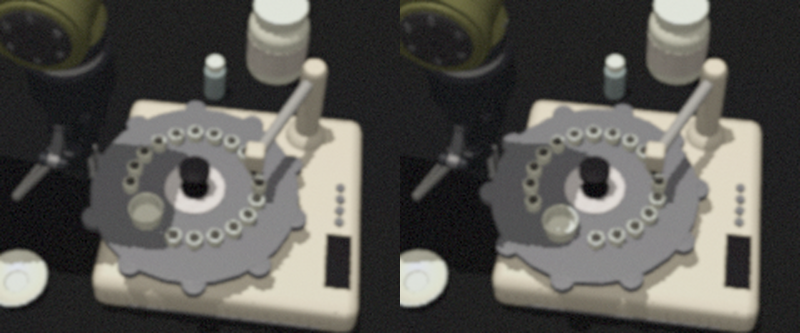

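```bash
cat > az.py <<'E'
from h import *
import sys
C=np.array([.565,-.086])
from types import SimpleNamespace
SIDE=dict(fovy=46.43501104948425,cx=315.82785975757395,cy=244.60536213880914,R=[[0.99789887,-0.06463789,-0.0044482],[-0.05068137,-0.73597484,-0.6751092],[0.04036387,0.67391615,-0.7377044]],t=[-0.56787497,0.1562615,1.03831454])
TOP=dict(fovy=46.09306847047608,cx=323.8053412600061,cy=238.67290797965094,R=[[-0.02349971,-0.99962764,-0.01386868],[-0.98891736,0.02527766,-0.14629934],[0.14659544,0.01027699,-0.98914315]],t=[0.08812502,0.57391649,1.28354448])
def az(cam,u,v,z=.106):
    d=pix2z(cam,u,v,z)[:2]-C
    return (np.arctan2(d[1],d[0])+.2)%(2*np.pi),np.hypot(*d)
E
python3 -c "
from az import *
print(az(SIDE,287.6,336.6),az(SIDE,296,343.8))"
```

```text
(np.float64(3.9687060685512936), np.float64(0.06024099303230086)) (np.float64(4.287879188375867), np.float64(0.061325351083917366))
```

The carousel is spinning freely at about 1.6 rad/s. I'll take the finger back over the brake site and hover 9 mm above the rim.

Request:
{"method": "arm_command", "body": {"travel": [[0.03, 0.085, -0.05], [0.03, 0.085, -0.05], [0, 0, -0.045], [0, 0, 0]], "rot": [[0, 0, 0], [0, 0, 0], [0, 0, 0], [0, 0, 0]], "gripper": [1, 1, 1, 1]}}

```text
time_s: 6.15
ee_pos: [0.471, -0.051, 0.2692]
tool_rot: [[-0.003, 0.341, 0.94], [0.0, 0.94, -0.341], [-1.0, -0.001, -0.003]]
ft_force: [-0.2, -0.4, 1.3]
grip_width: -0.0004
```

```bash
python3 look.py g side
```

```text
side 6.2 [(0.96, array([319., 338.])), (0.17, array([368., 234.]))]
6.25 [ 0.47123159 -0.05150852  0.27052924] [-0.05152748 -0.05177997  0.32366338]
```

View pics/g_0side.png

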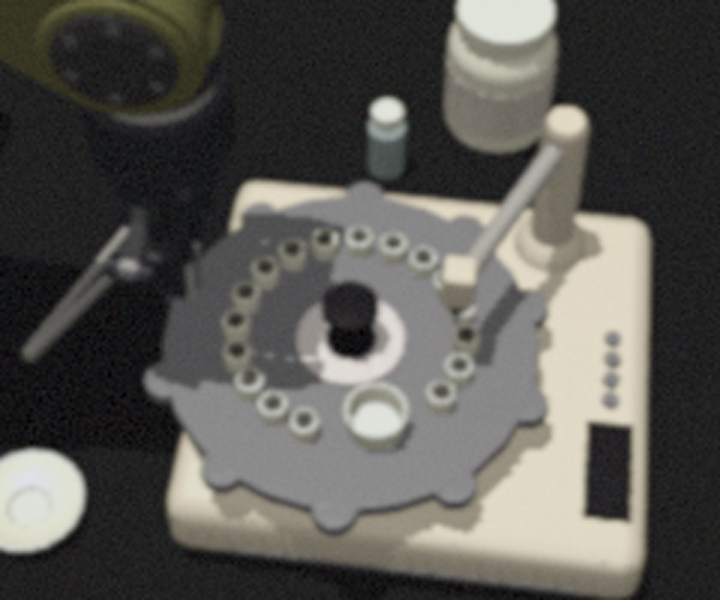

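```bash
python3 -c "
from az import *
print(az(SIDE,325.3,345))"
```

```text
(np.float64(5.100182783448232), np.float64(0.05609581536275092))
```

Request:
{"method": "arm_command", "body": {"travel": [[0, 0, 0], [0, 0, 0], [0, 0, 0], [0, 0, 0], [0, 0, 0], [0, 0, 0], [0, 0, 0], [0, 0, 0]], "rot": [[0, 0, 0], [0, 0, 0], [0, 0, 0], [0, 0, 0], [0, 0, 0], [0, 0, 0], [0, 0, 0], [0, 0, 0]], "gripper": [1, 1, 1, 1, 1, 1, 1, 1]}}

```text
time_s: 7.05
ee_pos: [0.4713, -0.0511, 0.2707]
tool_rot: [[-0.0, 0.342, 0.94], [0.0, 0.94, -0.342], [-1.0, -0.0, -0.0]]
ft_force: [0.2, 0.5, -0.3]
grip_width: 0.0004
```

Request:
{"method": "arm_command", "body": {"travel": [[0, 0, 0], [0, 0, 0], [0, 0, 0], [0, 0, 0], [0, 0, 0], [0, 0, 0], [0, 0, 0], [0, 0, 0]], "rot": [[0, 0, 0], [0, 0, 0], [0, 0, 0], [0, 0, 0], [0, 0, 0], [0, 0, 0], [0, 0, 0], [0, 0, 0]], "gripper": [1, 1, 1, 1, 1, 1, 1, 1]}}

```text
time_s: 7.85
ee_pos: [0.4713, -0.0511, 0.2707]
tool_rot: [[0.0, 0.342, 0.94], [-0.0, 0.94, -0.342], [-1.0, 0.0, 0.0]]
ft_force: [-0.2, -0.8, 0.0]
grip_width: 0.0002
```

```bash
python3 look.py i side
```

```text
side 7.9 [(0.91, array([322., 303.]))]
7.95 [ 0.47133551 -0.05111744  0.27069042] [ 0.15580626 -0.58648627  0.64787058]
```

View pics/i_0side.png

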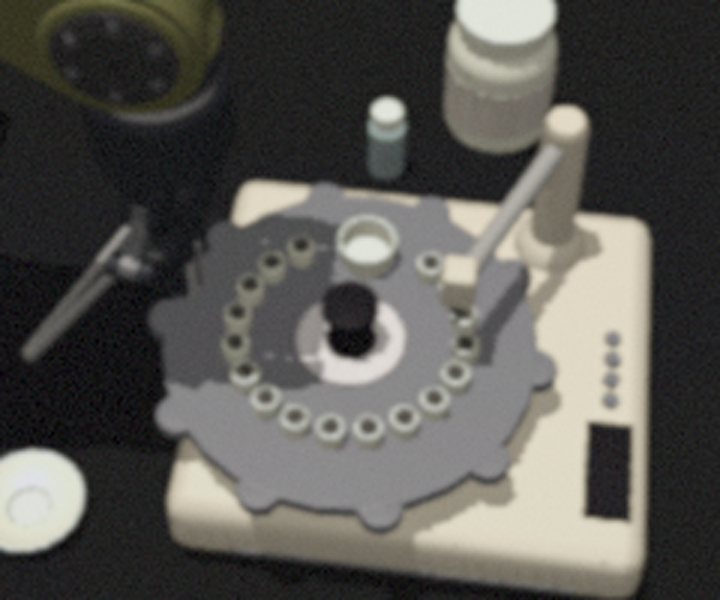

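```bash
python3 -c "
from az import *
a=az(SIDE,322.3,289);print(a,a[0]+2*np.pi,(a[0]+2*np.pi-5.1)/1.7)"
```

```text
(np.float64(1.5333935130750693), np.float64(0.05892995784352672)) 7.816578820254655 1.5979875413262679
```

Request:
{"method": "arm_command", "body": {"travel": [[0, 0, 0], [0, 0, 0], [0, 0, 0], [0, 0, 0], [0, 0, 0], [0, 0, 0], [0, 0, 0], [0, 0, 0]], "rot": [[0, 0, 0], [0, 0, 0], [0, 0, 0], [0, 0, 0], [0, 0, 0], [0, 0, 0], [0, 0, 0], [0, 0, 0]], "gripper": [1, 1, 1, 1, 1, 1, 1, 1]}}

```text
time_s: 8.75
ee_pos: [0.4713, -0.0511, 0.2707]
tool_rot: [[0.0, 0.342, 0.94], [-0.0, 0.94, -0.342], [-1.0, -0.0, 0.0]]
ft_force: [-0.3, 0.2, 0.3]
grip_width: -0.0001
```

Request:
{"method": "arm_command", "body": {"travel": [[0, 0, 0], [0, 0, 0], [0, 0, 0], [0, 0, 0], [0, 0, 0], [0, 0, 0], [0, 0, 0], [0, 0, 0]], "rot": [[0, 0, 0], [0, 0, 0], [0, 0, 0], [0, 0, 0], [0, 0, 0], [0, 0, 0], [0, 0, 0], [0, 0, 0]], "gripper": [1, 1, 1, 1, 1, 1, 1, 1]}}

```text
time_s: 9.55
ee_pos: [0.4713, -0.0511, 0.2707]
tool_rot: [[0.0, 0.342, 0.94], [-0.0, 0.94, -0.342], [-1.0, -0.0, 0.0]]
ft_force: [-0.5, -0.3, -0.5]
grip_width: 0.0003
```

```bash
python3 look.py j side
```

```text
side 9.6 [(0.93, array([301., 335.]))]
9.65 [ 0.47133613 -0.0511112   0.27069339] [-0.53793249 -0.26041679  1.01001694]
```

View pics/j_0side.png

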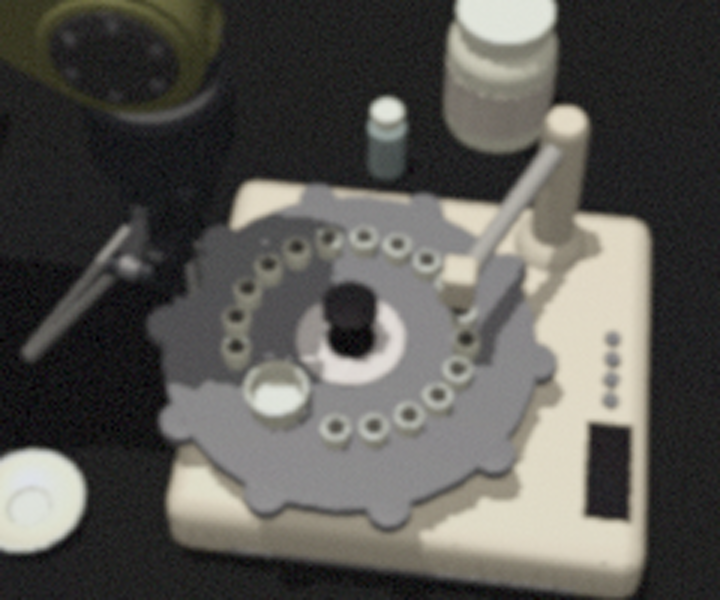

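```bash
python3 -c "
from az import *
a=az(SIDE,292.7,337.7);T=a[0]+2*np.pi;print(a,T,(T-7.8166)/1.7);v=(T-7.8166)/1.7;print('t at 4pi',9.55+(4*np.pi-T)/(v-.12))"
```

```text
(np.float64(4.092771161396719), np.float64(0.05565249026161771)) 10.375956468576305 1.5055038050448855
t at 4pi 11.130951375093414
```

Request:
{"method": "arm_command", "body": {"travel": [[0, 0, -0.02], [0, 0, 0], [0, 0, 0], [0, 0, 0], [0, 0, 0], [0, 0, 0]], "rot": [[0, 0, 0], [0, 0, 0], [0, 0, 0], [0, 0, 0], [0, 0, 0], [0, 0, 0]], "gripper": [1, 1, 1, 1, 1, 1]}}

```text
time_s: 10.25
ee_pos: [0.4713, -0.0511, 0.2667]
tool_rot: [[0.0, 0.342, 0.94], [-0.0, 0.94, -0.342], [-1.0, 0.0, 0.0]]
ft_force: [-0.3, 0.8, 0.6]
grip_width: -0.0001
```

Run:
```python
from h import *
p=cams.capture('side');x=cv2.resize(p['image'][210:410,200:440],None,fx=3,fy=3,interpolation=cv2.INTER_CUBIC)
cv2.imwrite('pics/k.png',x[:,:,::-1]);s=monitor.get_state();print(s['time_s'],s['ee_pos'],s['ft_force'])
```

```text
10.3 [ 0.47132714 -0.05113216  0.26670762] [ 0.2372068   0.15558174 -0.15208983]
```

View pics/k.png

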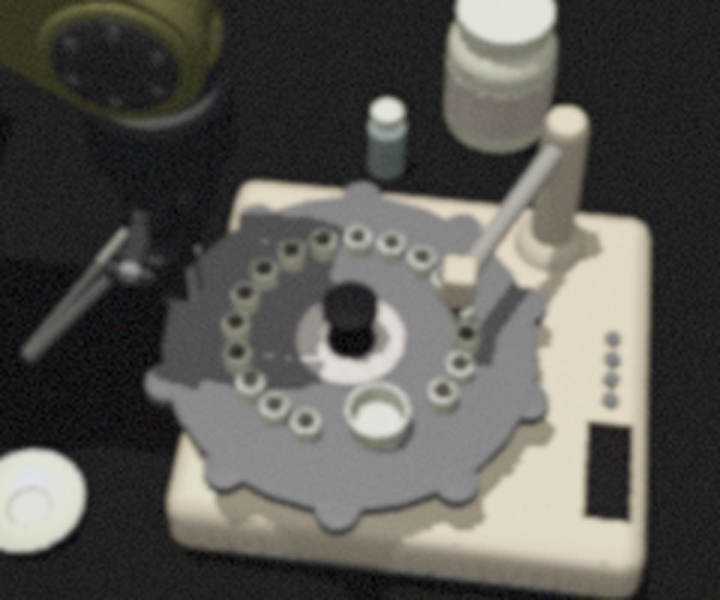

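Request:
{"method": "arm_command", "body": {"travel": [[0, 0, 0], [0, 0, 0], [0, 0, 0], [0, 0, 0], [0, 0, 0], [0, 0, 0], [0, 0, -0.015], [0, 0, -0.022]], "rot": [[0, 0, 0], [0, 0, 0], [0, 0, 0], [0, 0, 0], [0, 0, 0], [0, 0, 0], [0, 0, 0], [0, 0, 0]], "gripper": [1, 1, 1, 1, 1, 1, 1, 1]}}

```text
time_s: 11.1
ee_pos: [0.4714, -0.0512, 0.2592]
tool_rot: [[0.0, 0.342, 0.94], [-0.0, 0.94, -0.342], [-1.0, -0.0, 0.001]]
ft_force: [0.6, 0.7, 5.8]
grip_width: 0.0004
```

Request:
{"method": "arm_command", "body": {"travel": [[0, 0, 0], [0, 0, 0], [0, 0, 0]], "rot": [[0, 0, 0], [0, 0, 0], [0, 0, 0]], "gripper": [1, 1, 1]}}

```text
time_s: 11.4
ee_pos: [0.4714, -0.0511, 0.2594]
tool_rot: [[0.0, 0.342, 0.94], [-0.0, 0.94, -0.342], [-1.0, 0.0, 0.0]]
ft_force: [-1.5, -0.2, 6.1]
grip_width: 0.0001
```

```bash
python3 look.py m side top side
```

```text
side 11.45 [(0.63, array([312., 350.])), (0.25, array([314., 329.]))]
top 11.55 [(0.7, array([399., 217.]))]
side 11.65 [(0.85, array([343., 327.])), (0.57, array([381., 285.]))]
11.7 [ 0.47142511 -0.05112528  0.25945875] [-0.31973044  0.99881948  6.17646912]
```

View pics/m_0side.png

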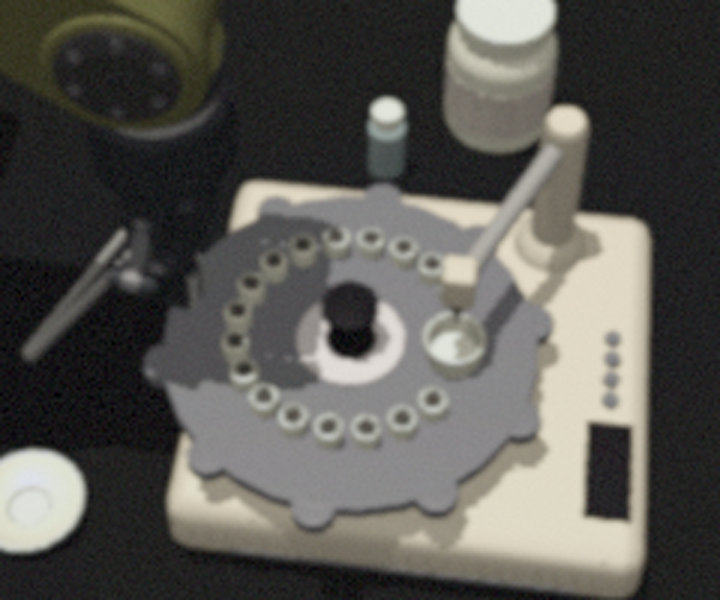

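View pics/m_1top.png

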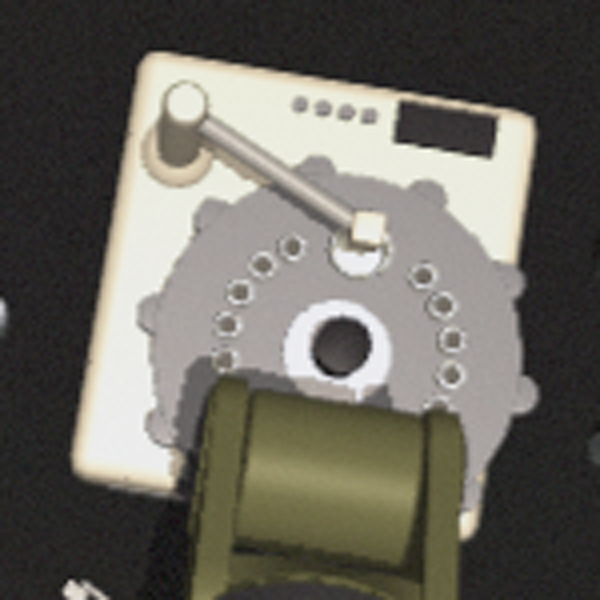

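```bash
python3 - <<'E'
from az import *
def T(a,b,z): return pix2z(TOP,310+a/4-.4,150+b/4-.4,z)[:2]
def S(a,b,z): return pix2z(SIDE,200+a/3-.3,210+b/3-.3,z)[:2]
ct=np.array([.566,-.0843]);cs=np.array([.5625,-.0885])
def A(p,c): d=p-c; return np.degrees(np.arctan2(d[1],d[0])).round(1),np.hypot(*d).round(4)
print('top wash',A(T(358,252,.106),ct))
for l in [(318,166),(431,188),(512,281),(525,394),(207,213),(148,313),(160,425)]: print('lug top',A(T(*l,.088),ct))
print('side wash',A(S(455,336,.106),cs))
for l in [(312,518),(436,500),(525,425),(545,327),(383,195),(205,463)]: print('lug side',A(S(*l,.088),cs))
# needle block top in top view (z~.157?), needle in side
print('block top',A(T(368,222,.160),ct),'post',A(T(185,100,.168),ct),'blockS',A(S(460,268,.160),cs),'postS',A(S(567,118,.168),cs))
print('needle side tip',A(S(457,315,.115),cs),'expected px',((proj(SIDE,[cs[0]+.058*np.cos(-.2),cs[1]+.058*np.sin(-.2),.115])-[200,210])*3))
E
python3 - <<'E'
import cv2
a=cv2.imread('pics/m_2side.png')[210:390,380:560];cv2.imwrite('pics/mz.png',cv2.resize(a,(600,600),interpolation=cv2.INTER_CUBIC))
E
```

```text
top wash (np.float64(-13.2), np.float64(0.057))
lug top (np.float64(2.8), np.float64(0.1099))
lug top (np.float64(-31.6), np.float64(0.1117))
lug top (np.float64(-68.6), np.float64(0.1095))
lug top (np.float64(-103.3), np.float64(0.1088))
lug top (np.float64(39.8), np.float64(0.1092))
lug top (np.float64(75.8), np.float64(0.1088))
lug top (np.float64(110.4), np.float64(0.1073))
side wash (np.float64(-10.7), np.float64(0.0601))
lug side (np.float64(-103.0), np.float64(0.1088))
lug side (np.float64(-68.1), np.float64(0.1078))
lug side (np.float64(-32.4), np.float64(0.1094))
lug side (np.float64(2.0), np.float64(0.1123))
lug side (np.float64(74.7), np.float64(0.1095))
lug side (np.float64(-138.5), np.float64(0.1058))
block top (np.float64(-11.3), np.float64(0.0626)) post (np.float64(33.1), np.float64(0.1547)) blockS (np.float64(-5.2), np.float64(0.0602)) postS (np.float64(34.3), np.float64(0.1578))
needle side tip (np.float64(-3.4), np.float64(0.0607)) expected px [450.87607407 326.45676676]
```

View pics/mz.png

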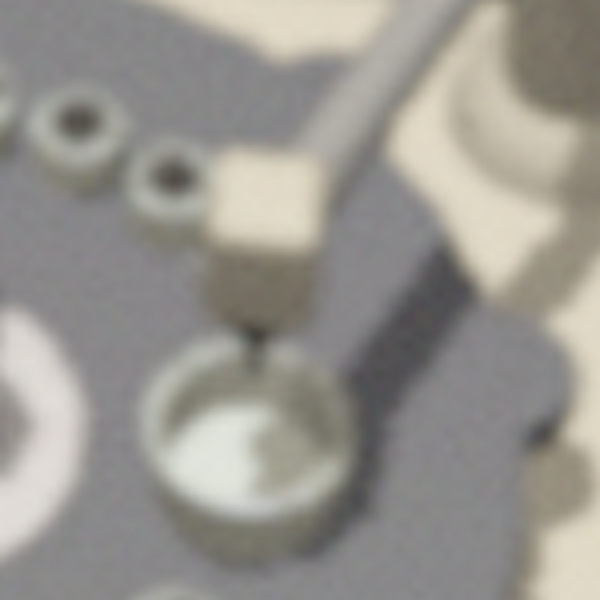

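The wash cup stopped about 3–4 mm short of the needle: the lugs put it at -14.3° against the needle's -11.5°, and the needle is over the cup in the side view. It's already inside tolerance. I'll nudge it 3 mm further with the finger still on, let it settle, then lift straight off.

Request:
{"method": "arm_command", "body": {"travel": [[-0.003, -0.008, 0], [-0.003, -0.008, 0], [-0.003, -0.008, 0], [0, 0, 0], [0, 0, 0], [0, 0, 0], [0, 0, 0], [0, 0, 0]], "rot": [[0, 0, 0], [0, 0, 0], [0, 0, 0], [0, 0, 0], [0, 0, 0], [0, 0, 0], [0, 0, 0], [0, 0, 0]], "gripper": [1, 1, 1, 1, 1, 1, 1, 1]}}

```text
time_s: 12.5
ee_pos: [0.4697, -0.0559, 0.2595]
tool_rot: [[0.001, 0.342, 0.94], [-0.0, 0.94, -0.342], [-1.0, 0.0, 0.001]]
ft_force: [-0.5, 0.3, 4.6]
grip_width: 0.0003
```

Request:
{"method": "arm_command", "body": {"travel": [[0, 0, 0.01], [0, 0, 0.1], [0, 0, 0.2], [0, 0, 0.2], [0, 0, 0], [0, 0, 0]], "rot": [[0, 0, 0], [0, 0, 0], [0, 0, 0], [0, 0, 0], [0, 0, 0], [0, 0, 0]], "gripper": [1, 1, 1, 1, 1, 1]}}

```text
time_s: 13.1
ee_pos: [0.4694, -0.0559, 0.3615]
tool_rot: [[0.001, 0.342, 0.94], [-0.0, 0.94, -0.342], [-1.0, 0.0, 0.001]]
ft_force: [0.4, -0.1, -0.9]
grip_width: -0.0001
```

```bash
python3 look.py n side top side
python3 - <<'E'
import cv2,numpy as np
a=cv2.imread('pics/n_0side.png');b=cv2.imread('pics/n_2side.png')
print(np.abs(a.astype(int)-b)[150:,150:].mean())
x=np.hstack([cv2.resize(i[210:390,380:560],(400,400),interpolation=cv2.INTER_CUBIC) for i in (a,b)])
cv2.imwrite('pics/nz.png',x)
E
```

```text
side 13.15 [(0.8, array([343., 324.]))]
top 13.25 [(0.66, array([397., 217.])), (0.22, array([515., 258.]))]
side 13.35 [(0.75, array([301., 347.]))]
13.4 [ 0.46951409 -0.05593858  0.36041246] [-0.41302905 -0.28502925 -0.46287489]
1.908943469785575
```

View pics/nz.png

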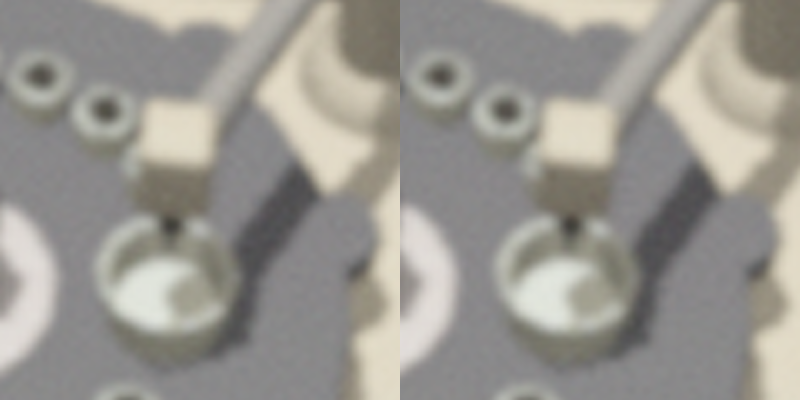

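View pics/n_1top.png

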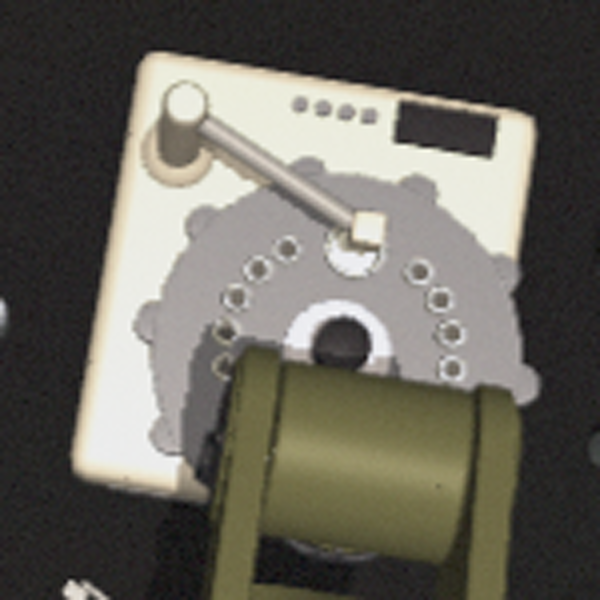

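Request:
{"method": "arm_command", "body": {"travel": [[0, 0, 0], [0, 0, 0], [0, 0, 0], [0, 0, 0], [0, 0, 0], [0, 0, 0], [0, 0, 0], [0, 0, 0]], "rot": [[0, 0, 0], [0, 0, 0], [0, 0, 0], [0, 0, 0], [0, 0, 0], [0, 0, 0], [0, 0, 0], [0, 0, 0]], "gripper": [1, 1, 1, 1, 1, 1, 1, 1]}}

```text
time_s: 14.2
ee_pos: [0.4695, -0.0559, 0.3613]
tool_rot: [[0.0, 0.342, 0.94], [-0.0, 0.94, -0.342], [-1.0, 0.0, 0.0]]
ft_force: [1.2, -0.5, -1.0]
grip_width: 0.0007
```

```bash
python3 look.py o side
python3 - <<'E'
import cv2,numpy as np
a=cv2.imread('pics/n_0side.png',0).astype(np.float32);b=cv2.imread('pics/o_0side.png',0).astype(np.float32)
for s in [np.s_[380:450,220:450],np.s_[300:380,420:500],np.s_[100:250,540:620]]:
  print(cv2.phaseCorrelate(a[s].copy(),b[s].copy()))
from az import *
cs=np.array([.5625,-.0885])
im=cv2.imread('pics/o_0side.png')
cv2.imwrite('pics/oz.png',im)
E
```

```text
side 14.25 [(0.83, array([322., 349.]))]
14.3 [ 0.46953018 -0.05591844  0.36129116] [-0.56286101  0.71259518 -0.1976834 ]
((0.008138730165597963, -0.02426924787257434), 0.8056799917309373)
((-0.15702341989116064, 0.004251884922688021), 0.7075141562521458)
((-0.07611629272398801, 0.02983316366920974), 0.6701961037317912)
```

View pics/oz.png

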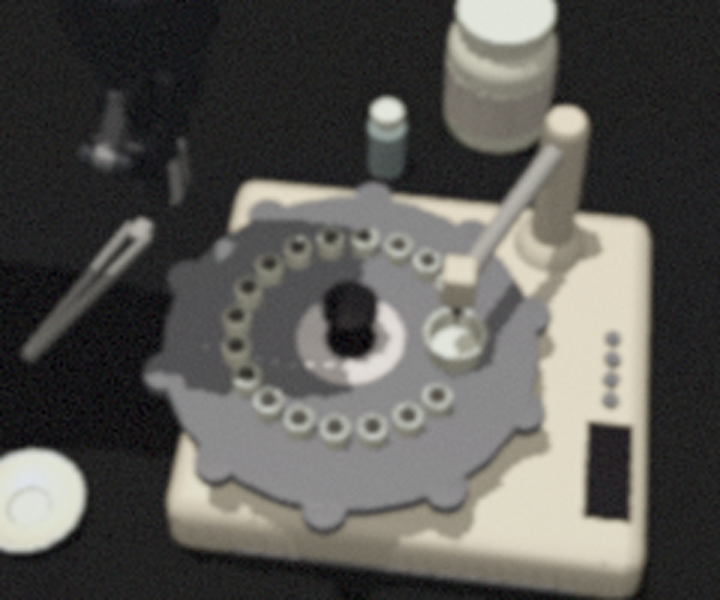

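No drift over about 1 s, the finger is about 100 mm clear, and the needle is over the middle of the cup. Handing in.

```bash
python3 -c "
from station import job
print(job.job_done())"
```

```text
the job is handed in; nothing more can be done
None
```

I flicked the carousel anticlockwise by dragging a fingertip on the rim, and camera pictures put its speed at about 1.6 rad/s. It ran untouched while the wash cup passed the needle and went on to the far side. As the cup came round again I pressed the rim with about 6 N, and it stopped about 3–4 mm short of centre. I then nudged it about 3 mm at the cup, let it settle, and lifted the finger straight off.

**Final checks:**
- **Centring:** the side picture shows the needle over the cup, about 1–2 mm off centre by eye. I did not repeat the lug measurement after the nudge.
- **At rest:** side pictures about 1.1 s apart showed no movement beyond noise.
- **Clearance:** the fingertip is about 100 mm above the rim. I aimed for r = 0.10 m, clear of the cups, and saw no sign of contact with the cups or needle arm.
- **Bench items:** I saw nothing displaced in the pictures, but I did not re-measure each item.

**Disagreements:** the two cameras' estimates of the spindle axis differed by up to 6 mm, so I used a value in between. Before the nudge, the wash cup's outline gave -11° to -13° and the lugs about -14°, against the needle at about -11.5°. All of these were within tolerance. The job was handed in at about 14 s of the 54 s, and no verdict was reported.

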